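# Load the bath with one size of bottle and start it

## Robot

A 6-joint arm with a two-finger parallel gripper is mounted at the origin on the work surface. World frame = base frame: x ahead of the robot, y to its left, z up, the work surface at z = 0. Lengths are in m, angles in rad, forces in N, time in s.
With the tool pointing down it reaches from about 0.425 to 0.95 m from the base axis. Payload 3.5 kg.
Tool frame: the origin (TCP) lies between the finger pads; the fingertips stand 19 mm ahead of it and the grasp point (between the pads) is the TCP; z points along the fingers, y is the line along which they close (so a half turn about z gives the same grasp; the last joint's range is limited). The gripper opens to 85 mm and grips with 20 to 120 N. Pads are 22 mm wide; open, the fingers measure 114 mm over their backs; the gripper's body (76 mm by 85 mm) begins 54 mm behind the grasp point. The pads swing forward as they close: fully open they stand 13 mm farther back than shut.
Start: joints at [-1.433, 0.286, 1.577, -0, 1.279, -0.15], TCP at [0.192, -0.647, 0.25] pointing down, gripper open.
Joint ranges: [-2.77, 2.77], [-0.9, 2.22], [0.21, 2.48], [-1.53, 4.67], [0.24, 2.81], [-2.84, 2.84]. Speed limits (rad/s): [2.79, 2.79, 3.14, 3.14, 3.14, 3.14].

## Interface

Orientations are given as a unit quaternion [x, y, z, w].
In Python, from plant import monitor, eyes, ctrl gives the robot as it stands.
- The arm moves only by the shell command python3 -m handwheel 'ROWS' [FORCE]. ROWS is JSON, a list of rows, each a list of 7 numbers: the shift along the tool's x, y, z in units of 40 cm (1.0 is 40 cm), then the turn, a rotation vector about the tool's x, y, z in units of pi rad (1.0 is pi rad), then the opening, from -1 (shut) to 1 (fully open). A call has 1 to 12 rows; each row is the pose to reach, as a shift and turn from the pose commanded when the call began, along the tool's axes at that moment, turning the shorter way round; what a row does not reach only later rows make up. A row lasts 1/8 s, in which the tool goes at most 62.5 mm and 10.7 degrees, less where a joint would pass 70% of its speed; a pose out of reach is approached as far as the arm can. A call with a number of a shift or a turn outside -1 to 1 is refused whole. A call with a gripper value outside its range is refused whole. The fingers move at their own pace and stop on an object; FORCE is the grip in N (left out, the last holds). Time passes only in rows, so rows that repeat a pose let the fingers close. It gives the time, the measured TCP pose, the force, the opening and the grip force at its end, in the units of the state.
- monitor.get_state(): the state, without advancing time (a new reading comes with each control period).
- eyes.read_camera(name): name is "side" or "top"; returns the picture (420x560x3 uint8, red, green, blue); there is no depth.
- eyes.camera_params(name): a dict with "K" (3x3 intrinsics, pixels), "R" (3x3) and "t" (3): a world point X has camera coordinates R X + t. Camera axes: x right, y down, z forward; pixel columns grow to the right and rows downward; lengths in m; the calibration is good to about 2 mm. A picture is of the moment at which its call begins. camera_params takes no time and is no camera call.
- ctrl.sign_off(): hands the job in; it is judged then, once.
The state is a dict: "time": time; "qpos": joint angles; "dq": joint speeds; "joint_efforts": joint torques, N m; "eef_pos": TCP position; "tcp_rot": TCP orientation; "contact_force": force on the tool from outside, world axes, zero at the start; "wrist_torque": the same for the moment, N m; "opening": opening from 0.0 (shut) to 1.0 (fully open); "finger_force": force on a finger pad.
Only numpy, scipy, OpenCV 4.12 (cv2) and the standard library are available. Lean on these libraries where they do the work, as an engineer would, in place of code of your own. Each camera call takes 0.05 s, during which the arm holds its last target. There are 200 camera calls.

## Task

One bottle already stands in the bath and shows this batch's size, narrow or wide: stand every other bottle of that size from the bench in the bath beside it, and every bottle of the other size in the blue crate, all upright and set down gently, leaving the two bottles that are already there in their places. Then turn the valve handwheel until its pointer is on the green mark if the batch is narrow, or on the orange mark if it is wide, and only after that switch the pump on by pushing its lever right over to the other side. Do not disturb the beaker, the flask or the clip.

Things in the scene. Friction and masses are not known exactly. Their poses are not given: they have to be found in the camera images.
- narrow_a: Loose narrow amber bottle with a paper label, a narrow body (50 mm across, heavy base, shoulder top 58 mm up) and a white cap 38 mm across from 66 to 92 mm up (its top); origin at the centre of its underside, z up the bottle. Starts on the open bench; may be absent.
- narrow_b: Loose narrow amber bottle with a paper label, a narrow body (50 mm across, heavy base, shoulder top 58 mm up) and a white cap 38 mm across from 66 to 92 mm up (its top); origin at the centre of its underside, z up the bottle. Starts on the open bench; may be absent.
- narrow_c: Loose narrow amber bottle with a paper label, a narrow body (50 mm across, heavy base, shoulder top 58 mm up) and a white cap 38 mm across from 66 to 92 mm up (its top); origin at the centre of its underside, z up the bottle. Starts on the open bench; may be absent.
- wide_a: Loose wide amber bottle with a paper label, a wide body (66 mm across, heavy base, shoulder top 58 mm up) and a white cap 38 mm across from 66 to 92 mm up (its top); origin at the centre of its underside, z up the bottle. Starts on the open bench; may be absent.
- wide_b: Loose wide amber bottle with a paper label, a wide body (66 mm across, heavy base, shoulder top 58 mm up) and a white cap 38 mm across from 66 to 92 mm up (its top); origin at the centre of its underside, z up the bottle. Starts on the open bench; may be absent.
- wide_c: Loose wide amber bottle with a paper label, a wide body (66 mm across, heavy base, shoulder top 58 mm up) and a white cap 38 mm across from 66 to 92 mm up (its top); origin at the centre of its underside, z up the bottle. Starts on the open bench; may be absent.
- first_narrow: The narrow bottle that stands in the bath or in the crate from the start: amber bottle with a paper label, a narrow body (50 mm across, heavy base, shoulder top 58 mm up) and a white cap 38 mm across from 66 to 92 mm up (its top); origin at the centre of its underside, z up the bottle
- first_wide: The wide bottle that stands in the other one of bath and crate from the start: amber bottle with a paper label, a wide body (66 mm across, heavy base, shoulder top 58 mm up) and a white cap 38 mm across from 66 to 92 mm up (its top); origin at the centre of its underside, z up the bottle
- bath: The bath: stainless steel basin with a cream casing and a copper-coloured rim: open square tray, 177 mm outside, 165 mm inside, inner floor 6 mm and wall tops 47 mm above the bench; origin at the centre of its underside, x and y along its sides; fixed to the bench; room for four bottles, two by two
- crate: The blue plastic crate: open square tray, 177 mm outside, 165 mm inside, inner floor 6 mm and wall tops 47 mm above the bench; origin at the centre of its underside, x and y along its sides; fixed to the bench; room for four bottles, two by two
- valve (a joint): Circulation valve handwheel, angle in rad, 0 to 6.28 (end stops at both), growing as it turns clockwise seen from above; it stays where it is left. The centre of the green mark is at 0.40, of the orange mark at 5.90; each mark is 0.34 rad wide. Black wheel 124 mm across on a white dial 180 mm across; the red pointer on the wheel shows the setting on the dial.
- valve_grip (a point): On the wheel's axis, 60 mm above the bench, in the middle of the wheel's raised grip bar: bar 64 mm long, 18 mm thick, top 12 mm above this point; the wheel rim's top is 22 mm below this point. Turns with the wheel: x runs along the bar (the pointer is at its -x end), z up.
- pump (a joint): Pump switch, a toggle lever with a red ball, angle in rad: 0 off (leaning to the -x side of its block), 1.0 on (leaning to the +x side); stays where it is left.
- pump_base: The grey block of the pump switch, 70 x 50 x 25 mm, fixed; origin at the centre of its underside; the lever pivots 22 mm above it about the block's y axis and swings from its -x to its +x side.
- pump_tip (a point): Centre of the red ball (26 mm across) at the end of the pump lever, 80 mm from the pivot.
- beaker: Bystander: glass beaker 76 mm across, 95 mm high; origin under its centre.
- flask: Bystander: round flask on a cork ring, 110 mm across, 160 mm high; origin under its centre.
- clip: Bystander: small blue flask clip, about 80 x 50 x 14 mm, lying flat.
Not all that is in view belongs to the job. Of the things that look like the part that bears valve, the smaller one is meant.

How it is judged:
By the outcome, as a careful person would: the job done as asked, in the order asked, and still so for the second after the job is handed in, with the robot touching nothing.
Of narrow_a, wide_a, narrow_b, wide_b, narrow_c, wide_c only 5 to 6 are there at a start; the rules pass over those that are not, and their reading is None.
At some moment in a run one of narrow_a, wide_a, narrow_b, wide_b, narrow_c, wide_c may be knocked a few centimetres aside while the robot is not near it.
It also fails if it takes over 208 s, if anything falls off the work surface, if the arm or the gripper's body presses on something with over 40 N, if the wrist force passes 120 N, or if a joint passes its speed limit or range.

## Working session

There is one attempt and no reset: what is moved stays moved. The work goes in short steps, Python scripts to look and compute and a shell command to move; the robot and the scene stay as the last step left them, time stands still between calls to the robot, and variables do not carry over. Pictures are saved under pics/ and viewed, at most 14 in all, crops included, and the job is handed in when it is done.

```bash
ls; mkdir -p pics
python3 - <<'E'
from plant import monitor, eyes, ctrl
import cv2
print(monitor.get_state())
for n in ("top","side"):
    im=eyes.read_camera(n); cv2.imwrite(f"pics/{n}0.png",im[:,:,::-1]); print(n,eyes.camera_params(n))
E
```

```text
pics
{'time': 0.0, 'qpos': array([-1.43298057e+00,  2.87228134e-01,  1.57816987e+00, -6.10323901e-05,
        1.27860008e+00, -1.50000650e-01]), 'dq': array([ 2.99769833e-04, -5.58539981e-05,  1.31938873e-03,  1.34911092e-03,
        1.47932162e-03, -1.44933098e-03]), 'joint_efforts': array([-1.77357292e-04, -4.05985630e+01, -2.92626679e+01, -1.77395177e-04,
        5.78504551e-03, -2.88679454e-07]), 'eef_pos': array([ 0.19153488, -0.64661772,  0.24890934]), 'tcp_rot': array([ 9.89661090e-01,  1.43420636e-01, -2.18841693e-05, -1.20286832e-03]), 'contact_force': array([ 0.41374318,  0.16091697, -0.74397239]), 'wrist_torque': array([-0.02060527, -0.01133095, -0.04010831]), 'finger_force': 0.0, 'opening': 1.0031741659197377}
top {'K': array([[388.05846713,   0.        , 281.77478825],
       [  0.        , 388.05846713, 209.3014581 ],
       [  0.        ,   0.        ,   1.        ]]), 'R': array([[-1.34528188e-04, -9.99957881e-01, -9.17701476e-03],
       [-9.83335391e-01,  1.80066841e-03, -1.81791823e-01],
       [ 1.81800691e-01,  8.99962727e-03, -9.83294216e-01]]), 't': array([-0.01363427,  0.50783679,  0.91106607])}
side {'K': array([[405.71447528,   0.        , 275.61232474],
       [  0.        , 405.71447528, 212.65704298],
       [  0.        ,   0.        ,   1.        ]]), 'R': array([[-0.84498966, -0.53447858,  0.01803133],
       [-0.30245009,  0.44981132, -0.84035333],
       [ 0.44104016, -0.71554345, -0.54173901]]), 't': array([0.4183027 , 0.25436194, 1.04889616])}
```

View pics/top0.png

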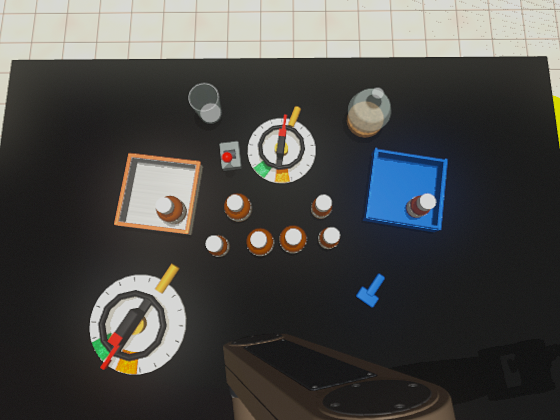

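View pics/side0.png

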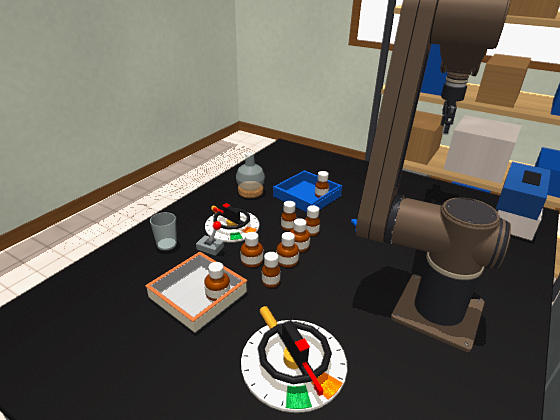

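Candidates (top image). Bench bottles are at (237,207), (259,241) and (293,238), which look wide, and at (322,206), (330,237) and (217,246), which look narrow. The standing bottles are in the bath (170,207) and the crate (422,205). There are handwheels at (281,149), small, and (138,325), large, so I choose the small one. The pump ball is at (227,157). Next I check these in a close crop and measure them.

```bash
cat > h.py <<'E'
import numpy as np, cv2
from plant import monitor, eyes
P={n:eyes.camera_params(n) for n in ("top","side")}
def ray(n,uv):
    p=P[n]; d=p["R"].T@np.linalg.solve(p["K"],[uv[0],uv[1],1.]); return -p["R"].T@p["t"],d/np.linalg.norm(d)
def plane(n,uv,z):
    c,d=ray(n,uv); return c+d*(z-c[2])/d[2]
def tri(a,b):
    c1,d1=ray("top",a); c2,d2=ray("side",b)
    s=np.linalg.lstsq(np.c_[d1,-d2],c2-c1,rcond=None)[0]
    p,q=c1+s[0]*d1,c2+s[1]*d2; return (p+q)/2,np.linalg.norm(p-q)
def proj(n,X):
    p=P[n]; v=p["K"]@(p["R"]@np.asarray(X)+p["t"]); return v[:2]/v[2]
def blobs(m,lo=20,hi=5000):
    k,l,s,c=cv2.connectedComponentsWithStats(m.astype(np.uint8),connectivity=4)
    return [(c[i].round(1),s[i].tolist()) for i in range(1,k) if lo<=s[i][4]<=hi]
E
cat > a.py <<'E'
from h import *
I={n:cv2.imread(f"pics/{n}0.png") for n in ("top","side")}
def white(im):
    m=im.min(2).astype(int);M=im.max(2).astype(int); return (m>165)&(M-m<28)
w={n:white(I[n]) for n in I}
T=[b for b in blobs(w["top"],80,700) if b[0][1]>100]
S=[b for b in blobs(w["side"],50,700)]
for c,s in T: print("top",c,s[2:],plane("top",c,.08).round(3))
for c,s in S: print("side",c,s[2:])
for c,s in T:
    r=[(tri(c,d),d) for d,_ in S]
    for (X,e),d in r:
        if e<.006 and .05<X[2]<.12: print(c,d,X.round(4),round(e,4))
a=cv2.resize(I["top"][120:260,140:360],None,fx=2.4,fy=2.4,interpolation=3)
b=cv2.resize(I["side"][180:310,140:350],None,fx=2.0,fy=2.0,interpolation=3)
out=np.zeros((a.shape[0]+b.shape[0],a.shape[1],3),np.uint8);out[:a.shape[0]]=a;out[a.shape[0]:,:b.shape[1]]=b
cv2.imwrite("pics/crop1.png",out);print(out.shape)
E
python3 a.py
```

```text
top [  1.3 115.3] [5, 31, 94] [0.743 0.689 0.08 ]
top [258.9 140.8] [35, 49, 500] [0.673 0.042 0.08 ]
top [303.1 154.3] [27, 60, 673] [ 0.638 -0.067  0.08 ]
top [270.2 146. ] [15, 33, 332] [0.66  0.014 0.08 ]
top [291. 148.] [18, 34, 351] [ 0.654 -0.037  0.08 ]
top [270.5 175.3] [12, 13, 95] [0.585 0.013 0.08 ]
top [427.2 200.9] [16, 15, 190] [ 0.521 -0.361  0.08 ]
top [234.2 202.1] [16, 15, 187] [0.519 0.099 0.08 ]
top [323.1 202.1] [15, 15, 186] [ 0.519 -0.113  0.08 ]
top [331.3 235. ] [16, 15, 193] [ 0.44  -0.131  0.08 ]
top [292.9 236.2] [16, 16, 199] [ 0.437 -0.041  0.08 ]
top [258.  239.1] [16, 16, 196] [0.431 0.041 0.08 ]
top [213.2 243.3] [16, 16, 200] [0.421 0.146 0.08 ]
top [120.5 312.5] [37, 37, 579] [0.263 0.353 0.08 ]
side [394.2  27.6] [10, 30, 152]
side [243.6 139.6] [42, 18, 336]
side [254.8 148.7] [39, 25, 204]
side [231.3 152.4] [18, 7, 57]
side [227.8 160.5] [20, 12, 100]
side [210.  163.9] [22, 13, 95]
side [218.8 169.4] [15, 10, 65]
side [194.3 172.7] [19, 10, 96]
side [206.9 177.3] [18, 9, 73]
side [180.9 180.9] [21, 11, 112]
side [184.5 189.9] [34, 20, 203]
sid
[... 579 characters left out ...]
]
side [165.6 242.9] [17, 10, 118]
side [ 80.4 251.6] [30, 18, 241]
side [ 42.7 259.2] [34, 20, 325]
side [270.8 255.8] [14, 9, 100]
side [ 55.2 266.5] [33, 20, 274]
side [215.2 266.4] [15, 10, 115]
side [ 15.3 275.1] [34, 22, 366]
side [ 27. 283.] [36, 23, 336]
side [  5.7 296.6] [16, 16, 147]
side [334.1 355.8] [42, 61, 685]
side [313.  349.2] [26, 41, 471]
side [278.2 355.7] [37, 43, 634]
[323.1 202.1] [289.1 203.4] [ 0.5163 -0.1118  0.0925] 0.0
[331.3 235. ] [313.  208.3] [ 0.4386 -0.1293  0.092 ] 0.0
[292.9 236.2] [299.6 221.7] [ 0.4364 -0.0401  0.0917] 0.001
[258.  239.1] [287.6 235.6] [0.4299 0.0408 0.0916] 0.0012
[213.2 243.3] [270.8 255.8] [0.4202 0.1445 0.0918] 0.0011
(596, 528, 3)
```

View pics/crop1.png

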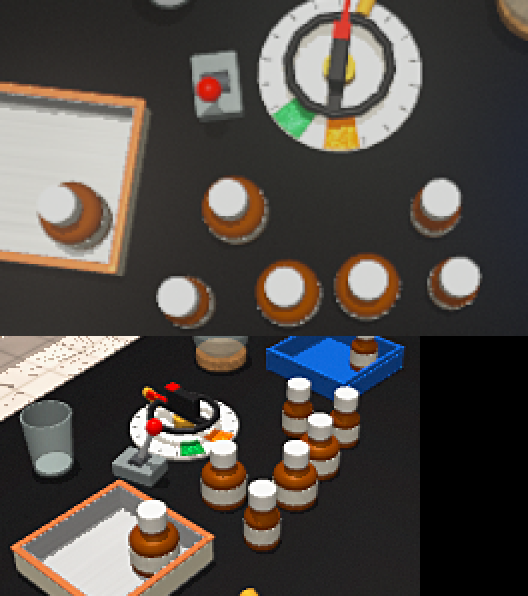

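The crop confirms it: the bath bottle is wide (body about as broad as the three wide bench ones), so the batch is wide and the mark is orange. On the bench there are 3 wide bottles, at (234,202), (258,239) and (293,236), and 3 narrow. The small wheel's pointer is at the top, and the pump ball sits toward the near-left of its block. Next: trays, valve and pump.

```bash
cat > b.py <<'E'
from h import *
I={n:cv2.imread(f"pics/{n}0.png") for n in ("top","side")}
H={n:cv2.cvtColor(I[n],cv2.COLOR_BGR2HSV) for n in I}
def big(m):
    k,l,s,c=cv2.connectedComponentsWithStats(m.astype(np.uint8));i=1+np.argmax(s[1:,4]);return l==i
def rect(m,z,n="top"):
    v,u=np.nonzero(m); X=np.array([plane(n,p,z)[:2] for p in zip(u,v)]).astype(np.float32)
    r=cv2.minAreaRect(X); return np.round(r[0],4),np.round(r[1],4),round(r[2],2),cv2.boxPoints(r).round(3).tolist()
h,s,v=[H["top"][:,:,i].astype(int) for i in range(3)]
U,V=np.meshgrid(range(560),range(420))
cop=(h>5)&(h<16)&(s>90)&(v>120)&(U<215)&(U>100)&(V>140)&(V<245)
print("bath",rect(big(cop),.047))
blue=(h>100)&(h<125)&(s>120)&(V>130)&(V<250)&(U>340)&(U<460)
print("crate all",rect(big(blue),.047))
print("wide3",plane("top",(234.2,202.1),.092),"crate",plane("top",(427.2,200.9),.098))
# bath cap
W=(I["top"].min(2)>150)
sub=W&(U>150)&(U<180)&(V>190)&(V<222); print("bathcap",[(b[0],b[1],plane("top",b[0],.098).round(3)) for b in blobs(sub,30)])
# red
for n in I:
    a=H[n].astype(int); red=((a[:,:,0]<5)|(a[:,:,0]>175))&(a[:,:,1]>170)&(a[:,:,2]>120)
    print(n,"red",[(b[0],b[1]) for b in blobs(red,15)])
gy=(s<40)&(v>70)&(v<190)&(U>215)&(U<245)&(V>138)&(V<172); print("pump block top",rect(big(gy),.025))
og=(h>16)&(h<28)&(s>150)&(v>120);gr=(h>50)&(h<75)&(s>150)&(v>80)
for nm,m in(("or",og),("gr",gr)): print(nm,[(b[0],b[1]) for b in blobs(m,15)])
dial=(v>150)&(s<40)&(U>240)&(U<322)&(V>112)&(V<190)
k=np.argwhere(dial)[:,::-1].astype(np.int32); el=cv2.fitEllipse(cv2.convexHull(k)); print("dial",el,[plane("top",el[0],z).round(4) for z in(.01,.02)])
E
python3 b.py
python3 - <<'E'
import cv2
a=cv2.imread('pics/top0.png');b=cv2.imread('pics/side0.png')
import numpy as np
x=cv2.resize(a[110:190,215:325],None,fx=5,fy=5,interpolation=3);x=cv2.resize(x,(400,291))
y=cv2.resize(a[140:240,355:460],(400,381));z=cv2.resize(b[195:265,190:270],(400,350),interpolation=3)
o=np.zeros((600,800,3),np.uint8);o[:291,:400]=x;o[:350,400:]=z;o[295:600,:320]=cv2.resize(y,(320,305))
cv2.imwrite('pics/crop2.png',o)
E
```

```text
bath (array([0.5516, 0.2955]), array([0.1881, 0.1879]), 82.89, [[0.44699999690055847, 0.21400000154972076], [0.6330000162124634, 0.19099999964237213], [0.656000018119812, 0.37700000405311584], [0.4699999988079071, 0.4000000059604645]])
crate all (array([ 0.5566, -0.3212]), array([0.1929, 0.1975]), 80.42, [[0.4429999887943268, -0.4000000059604645], [0.6380000114440918, -0.43299999833106995], [0.6700000166893005, -0.24300000071525574], [0.4749999940395355, -0.20999999344348907]])
wide3 [0.51689029 0.09768779 0.092     ] crate [ 0.51761629 -0.3540001   0.098     ]
bathcap [(array([160.9, 202.8]), [151, 191, 29, 31, 534], array([0.514, 0.269, 0.098]))]
top red [(array([283. , 127.3]), [279, 114, 8, 22, 79]), (array([226.7, 156.8]), [222, 152, 10, 10, 75]), (array([111.9, 348.2]), [100, 333, 22, 37, 226])]
side red [(array([225.6, 204.9]), [222, 203, 8, 5, 22]), (array([217.4, 209.8]), [213, 208, 10, 5, 24]), (array([216.5, 224.9]), [213, 221, 8, 9, 54]), (array([301.7, 344.3]), [295, 338, 15, 14, 120]), (array([313.1, 378. ]), [302, 362, 21, 34, 171])]
pump block top (array([0.6554, 0.1206]), array([0.076 , 0.0516]), 6.62, [[0.6150000095367432, 0.1420000046491623], [0.6209999918937683, 0.09099999815225601], [0.6959999799728394, 0.0989999994635582], [0.6899999976158142, 0.1509999930858612]])
or [(array([294.2, 115.4]), [289, 106, 12, 20, 127]), (array([285.5, 148.6]), [284, 143, 4, 11, 32]), (array([282. , 176.8]), [275, 172, 15, 10, 120]), (array([167. , 277.6]), [156, 264, 23, 29, 264]), (array([138.9, 327.3]), [132, 320, 12, 14, 78]), (array([127.2, 366.3]), [116, 359, 22, 15, 252])]
gr [(array([262.4, 168.1]), [255, 162, 16, 15, 87]), (array([100. , 349.1]), [92, 339, 17, 21, 178])]
dial ((281.0868835449219, 150.27490234375), (64.5478286743164, 67.72377014160156), 88.35626220703125) [array([ 0.6729, -0.012 ,  0.01  ]), array([ 0.6694, -0.0121,  0.02  ])]
```

View pics/crop2.png

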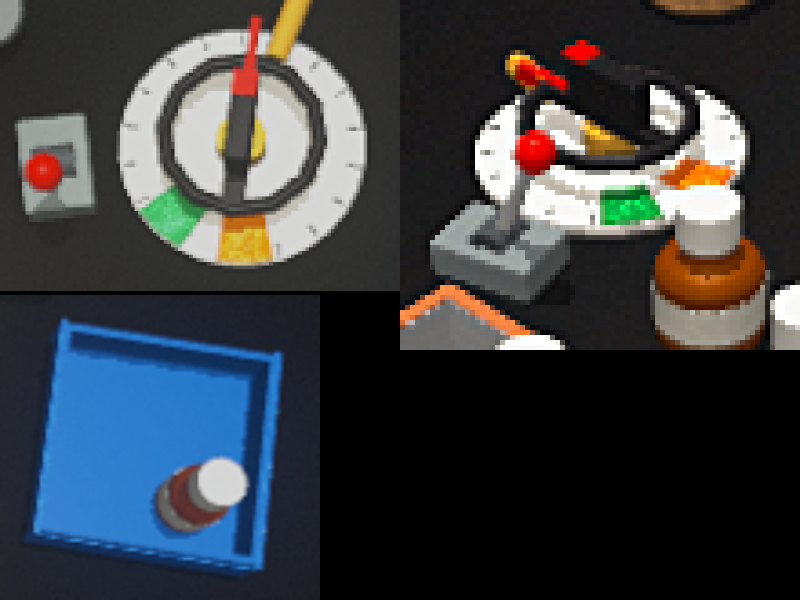

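Run:
```python
from h import *
f=lambda *a:[x.round(4) if hasattr(x,'round') else x for x in tri(*a)]
print("ball",f((226.7,156.8),(216.5,224.9)))
print("bathcap",f((165,205),(215.2,266.4)))
print("crate c",[plane("top",p,.047).round(3)[:2].tolist() for p in((375.3,148.2),(447.8,159),(440.9,230.2),(364.2,220.3))])
c=np.array([.5516,.2955,.047])
print("wheel grip bar", [plane("top",p,.072).round(4)[:2] for p in ((281.1,150.3),(281,147))])
for p in((262.4,168.1),(282,176.8),(281.1,150.3)): print(plane("top",p,.012).round(4))
# pointer: two red patches in top crop: triangulate wide part
print("pointer tip",plane("top",(285,115),.05).round(4), plane("top",(282,134),.07).round(4))
I=cv2.imread("pics/top0.png");S=cv2.imread("pics/side0.png")
hs=cv2.cvtColor(I,cv2.COLOR_BGR2HSV)
m=(hs[:,:,2]<55);m[:,:262]=0;m[:,304:]=0;m[:126]=0;m[172:]=0
# wheel ring: fit to black pixels
k=cv2.convexHull(max(cv2.findContours(m.astype(np.uint8),0,1)[0],key=cv2.contourArea));e=cv2.fitEllipse(k);print(e,plane("top",e[0],.035).round(4))
# rim corner by side view triangulation
for X in ((.6330,.191,.047),(.656,.377,.047),(.447,.214,.047),(.47,.4,.047)): print(proj("side",X).round(1))
hsS=cv2.cvtColor(S,cv2.COLOR_BGR2HSV).astype(int)
cop=(hsS[:,:,0]>4)&(hsS[:,:,0]<16)&(hsS[:,:,1]>110)&(hsS[:,:,2]>130);cop[:,:140]=0;cop[:,252:]=0;cop[:245]=0
cop[:, :]&=True
v,u=np.nonzero(cop);print("side rim extremes: L",u.min(),v[u==u.min()].mean()," R",u.max(),v[u==u.max()].mean()," T",v.min(),u[v==v.min()].mean())
```

```text
ball [array([0.6272, 0.1177, 0.0971]), np.float64(0.0009)]
bathcap [array([0.5118, 0.2615, 0.0943]), np.float64(0.0044)]
crate c [[0.665, -0.251], [0.636, -0.432], [0.455, -0.401], [0.48, -0.216]]
wheel grip bar [array([ 0.6513, -0.0127]), array([ 0.6599, -0.0125])]
[0.6237 0.0367 0.012 ]
[ 0.6001 -0.0144  0.012 ]
[ 0.6721 -0.0121  0.012 ]
pointer tip [ 0.754  -0.0225  0.05  ] [ 0.6946 -0.0149  0.07  ]
((280.29962158203125, 155.2622833251953), (5.195198059082031, 7.5269646644592285), 113.0092544555664) [ 0.6508 -0.0103  0.035 ]
[199.8 250.7]
[144.7 285. ]
[247.9 279.5]
[193.2 321.2]
side rim extremes: L 145 285.0  R 251 252.5  T 245 243.0
```

```bash
cat > see.py <<'E'
from h import *
import sys
I={n:eyes.read_camera(n) for n in P}
def white(im):
    m=im.min(2).astype(int);M=im.max(2).astype(int); return (m>165)&(M-m<28)
T=[b[0] for b in blobs(white(I["top"]),100,300) if 185<b[0][1]<275 and 190<b[0][0]<360]
S=[b[0] for b in blobs(white(I["side"]),30,140) if 190<b[0][1]<290]
for c in T:
    z=[(round(float(X[2]),4),X.round(3)[:2].tolist()) for d in S for X,e in [tri(c,d)] if e<.005 and .07<X[2]<.11]
    print(c,"plane",plane("top",c,.092).round(4)[:2],"tri",z)
s=monitor.get_state();print("t",round(s["time"],2),"tcp",s["eef_pos"].round(4),"q",s["tcp_rot"].round(4),"open",round(s["opening"],3),"F",s["contact_force"].round(1),"grip",s["finger_force"])
E
python3 -m handwheel '[[0.579,-0.526,0.0625,0,0,0.0917,0.5],[0.579,-0.526,0.0625,0,0,0.0917,0.5],[0.579,-0.526,0.0625,0,0,0.0917,0.5],[0.579,-0.526,0.0625,0,0,0.0917,0.5],[0.579,-0.526,0.0625,0,0,0.0917,0.5],[0.579,-0.526,0.0625,0,0,0.0917,0.5],[0.579,-0.526,0.0625,0,0,0.0917,0.5]]' 40; python3 see.py
```

```text
time: 0.98
eef_pos: [0.354, -0.3798, 0.2253]
tcp_rot: [1.0, 0.0, -0.0, 0.0]
contact_force: [-0.2, -0.3, 0.2]
opening: 0.752
finger_force: 0.0
[234.2 202.1] plane [0.5169 0.0977] tri []
[323.1 202.1] plane [ 0.5165 -0.1118] tri [(0.0921, [0.516, -0.112])]
[331.3 235. ] plane [ 0.4386 -0.1293] tri [(0.092, [0.439, -0.129])]
[292.9 236.2] plane [ 0.436  -0.0403] tri [(0.0913, [0.436, -0.04])]
[258.  239.1] plane [0.4293 0.0405] tri [(0.0916, [0.43, 0.041])]
[213.2 243.3] plane [0.4197 0.1442] tri [(0.0918, [0.42, 0.144])]
t 1.07 tcp [ 0.3535 -0.3808  0.2254] q [ 1.e+00 -8.e-04 -0.e+00  2.e-04] open 0.75 F [ 0.2 -0.1  0.1] grip 0.0
```

```bash
python3 -m handwheel '[[0.405,-0.67,0.07,0,0,0,0.5],[0.405,-0.67,0.07,0,0,0,0.5],[0.405,-0.67,0.07,0,0,0,0.5],[0.405,-0.67,0.07,0,0,0,0.5],[0.405,-0.67,0.07,0,0,0,0.5],[0.405,-0.67,0.07,0,0,0,0.5],[0.405,-0.67,0.25,0,0,0,0.5],[0.405,-0.67,0.30,0,0,0,0.5],[0.405,-0.67,0.355,0,0,0,0.5],[0.405,-0.67,0.355,0,0,0,0.5]]' 50 
python3 -m handwheel '[[0,0,0,0,0,0,-1],[0,0,0,0,0,0,-1],[0,0,0,0,0,0,-1],[0,0,0,0,0,0,-1],[0,0,0,0,0,0,-1]]' 50
```

```text
time: 2.33
eef_pos: [0.5145, -0.1132, 0.0814]
tcp_rot: [1.0, -0.002, -0.002, -0.001]
contact_force: [0.0, 0.7, 0.3]
opening: 0.748
finger_force: 0.0
time: 2.95
eef_pos: [0.5172, -0.1126, 0.085]
tcp_rot: [1.0, 0.0, 0.001, 0.001]
contact_force: [-0.4, -1.5, 5.6]
opening: 0.429
finger_force: 50.7
```

```bash
python3 -m handwheel '[[0,0,-0.12,0,0,0,-1],[0,0,-0.25,0,0,0,-1],[0,0,-0.35,0,0,0,-1],[0.05,0.15,-0.36,0,0,0,-1],[0.1,0.3,-0.36,0,0,0,-1],[0.15,0.45,-0.36,0,0,0,-1],[0.19,0.6,-0.36,0,0,0,-1],[0.19,0.65,-0.36,0,0,0,-1],[0.19,0.65,-0.3,0,0,0,-1],[0.19,0.65,-0.2,0,0,0,-1],[0.19,0.65,-0.1,0,0,0,-1],[0.19,0.65,-0.05,0,0,0,-1]]' 50 
python3 -m handwheel '[[0,0,0.01,0,0,0,-1],[0,0,0.02,0,0,0,-1],[0,0,0.025,0,0,0,-1],[0,0,0.03,0,0,0,-1],[0,0,0.03,0,0,0,-1],[0,0,0.03,0,0,0,-1]]' 50
```

```text
time: 4.45
eef_pos: [0.5901, -0.3693, 0.0991]
tcp_rot: [1.0, 0.0, -0.003, -0.003]
contact_force: [1.1, 1.1, -1.2]
opening: 0.427
finger_force: 51.4
time: 5.2
eef_pos: [0.5921, -0.3719, 0.0916]
tcp_rot: [1.0, -0.0, 0.0, 0.0]
contact_force: [0.0, -0.4, -3.0]
opening: 0.43
finger_force: 51.4
```

```bash
python3 -m handwheel '[[0,0,0.002,0,0,0,-1],[0,0,0.002,0,0,0,-1],[0,0,0.002,0,0,0,-1],[0,0,0.002,0,0,0,0.3],[0,0,0.002,0,0,0,0.3],[0,0,0.002,0,0,0,0.3],[0,0,0.002,0,0,0,0.3],[0,0,-0.1,0,0,0,0.3],[0,0,-0.2,0,0,0,0.3],[0,0,-0.3,0,0,0,0.3]]'
python3 see.py
python3 -c "
from h import *
cv2.imwrite('pics/t1.png',cv2.resize(eyes.read_camera('top')[120:280,150:470,::-1],None,fx=2,fy=2))"
```

```text
time: 6.45
eef_pos: [0.5919, -0.3717, 0.2125]
tcp_rot: [1.0, -0.0, -0.0, -0.0]
contact_force: [0.8, -0.0, -0.0]
opening: 0.647
finger_force: 0.0
[234.2 202.1] plane [0.5169 0.0977] tri []
[331.3 235. ] plane [ 0.4386 -0.1293] tri [(0.092, [0.439, -0.129])]
[292.9 236.2] plane [ 0.436  -0.0403] tri [(0.0913, [0.436, -0.04])]
[258.  239.1] plane [0.4293 0.0405] tri [(0.0916, [0.43, 0.041])]
[213.2 243.3] plane [0.4197 0.1442] tri [(0.0918, [0.42, 0.144])]
t 6.55 tcp [ 0.5944 -0.3737  0.2187] q [ 1.0e+00 -1.0e-04  4.6e-03  3.9e-03] open 0.65 F [ 0.2 -0.   1. ] grip 0.0
```

View pics/t1.png

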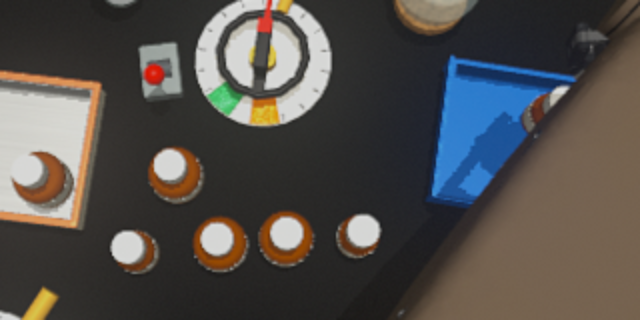

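The view shows the bottles undisturbed, and the crate is half hidden by the arm. Next is the narrow bottle at (331,235).

```bash
python3 -m handwheel '[[-0.383,-0.608,0,0,0,0,0.4],[-0.383,-0.608,0,0,0,0,0.4],[-0.383,-0.608,0,0,0,0,0.4],[-0.383,-0.608,0,0,0,0,0.4],[-0.383,-0.608,0,0,0,0,0.4],[-0.383,-0.608,0,0,0,0,0.4],[-0.383,-0.608,0.12,0,0,0,0.4],[-0.383,-0.608,0.24,0,0,0,0.4],[-0.383,-0.608,0.30,0,0,0,0.4],[-0.383,-0.608,0.314,0,0,0,0.4],[-0.383,-0.608,0.314,0,0,0,0.4]]' 50 
python3 -m handwheel '[[0,0,0,0,0,0,-1],[0,0,0,0,0,0,-1],[0,0,0,0,0,0,-1],[0,0,0,0,0,0,-1],[0,0,0,0,0,0,-1]]' 50
```

```text
time: 7.98
eef_pos: [0.4392, -0.1291, 0.0856]
tcp_rot: [1.0, -0.0, -0.0, -0.0]
contact_force: [0.7, 1.1, -0.2]
opening: 0.697
finger_force: 0.0
time: 8.6
eef_pos: [0.4401, -0.1292, 0.0873]
tcp_rot: [1.0, -0.0, 0.002, 0.001]
contact_force: [0.2, 0.9, 6.0]
opening: 0.427
finger_force: 50.5
```

```bash
python3 -m handwheel '[[0,0,-0.12,0,0,0,-1],[0,0,-0.25,0,0,0,-1],[0,0,-0.35,0,0,0,-1],[0.12,0.11,-0.36,0,0,0,-1],[0.22,0.22,-0.36,0,0,0,-1],[0.32,0.32,-0.36,0,0,0,-1],[0.417,0.409,-0.36,0,0,0,-1],[0.417,0.409,-0.36,0,0,0,-1],[0.417,0.409,-0.28,0,0,0,-1],[0.417,0.409,-0.18,0,0,0,-1],[0.417,0.409,-0.1,0,0,0,-1],[0.417,0.409,-0.05,0,0,0,-1]]' 50 
python3 -m handwheel '[[0,0,0.01,0,0,0,-1],[0,0,0.02,0,0,0,-1],[0,0,0.025,0,0,0,-1],[0,0,0.03,0,0,0,-1],[0,0,0.03,0,0,0,-1],[0,0,0.03,0,0,0,-1]]' 50
```

```text
time: 10.1
eef_pos: [0.6039, -0.2906, 0.1032]
tcp_rot: [1.0, 0.0, -0.002, -0.001]
contact_force: [-0.1, 0.3, -0.8]
opening: 0.43
finger_force: 50.8
time: 10.85
eef_pos: [0.6057, -0.2923, 0.094]
tcp_rot: [1.0, -0.0, 0.0, 0.0]
contact_force: [-0.6, 0.1, -1.3]
opening: 0.431
finger_force: 50.8
```

```bash
python3 -m handwheel '[[0,0,0.002,0,0,0,-1],[0,0,0.003,0,0,0,-1],[0,0,0.003,0,0,0,-1],[0,0,0.003,0,0,0,0.3],[0,0,0.003,0,0,0,0.3],[0,0,0.003,0,0,0,0.3],[0,0,0.003,0,0,0,0.3],[0,0,-0.1,0,0,0,0.3],[0,0,-0.2,0,0,0,0.3],[0,0,-0.3,0,0,0,0.3],[0,0,-0.3,0,0,0,0.3]]'
python3 see.py
```

```text
time: 12.22
eef_pos: [0.6076, -0.2936, 0.2191]
tcp_rot: [1.0, -0.0, 0.004, 0.003]
contact_force: [-0.6, -0.0, -0.2]
opening: 0.641
finger_force: 0.0
[234.2 202.1] plane [0.5169 0.0977] tri []
[292.9 236.2] plane [ 0.436  -0.0403] tri [(0.0913, [0.436, -0.04])]
[258.  239.1] plane [0.4293 0.0405] tri [(0.0916, [0.43, 0.041])]
[213.2 243.3] plane [0.4197 0.1442] tri [(0.0918, [0.42, 0.144])]
t 12.32 tcp [ 0.6055 -0.2922  0.2136] q [ 1.e+00 -2.e-04  1.e-04  1.e-04] open 0.654 F [-0.5  0.1 -0.6] grip 0.0
```

```bash
python3 -m handwheel '[[-0.23,-0.54,0,0,0,0,0.4],[-0.23,-0.54,0,0,0,0,0.4],[-0.23,-0.54,0,0,0,0,0.4],[-0.23,-0.54,0,0,0,0,0.4]]' 50 
python3 -m handwheel '[[-0.234,-0.55,0,0,0,0,0.4],[-0.234,-0.55,0,0,0,0,0.4],[-0.234,-0.55,0,0,0,0,0.4],[-0.234,-0.55,0,0,0,0,0.4],[-0.234,-0.55,0,0,0,0,0.4],[-0.234,-0.55,0,0,0,0,0.4],[-0.234,-0.55,0.12,0,0,0,0.4],[-0.234,-0.55,0.24,0,0,0,0.4],[-0.234,-0.55,0.295,0,0,0,0.4],[-0.234,-0.55,0.309,0,0,0,0.4],[-0.234,-0.55,0.309,0,0,0,0.4]]' 50
```

```text
time: 12.82
eef_pos: [0.5112, -0.0737, 0.211]
tcp_rot: [1.0, 0.0, -0.002, -0.001]
contact_force: [0.4, 0.3, 0.1]
opening: 0.702
finger_force: 0.0
time: 14.2
eef_pos: [0.4207, 0.1431, 0.0902]
tcp_rot: [1.0, -0.001, -0.0, 0.0]
contact_force: [-0.7, 0.0, -0.3]
opening: 0.703
finger_force: 0.0
```

```bash
python3 see.py; python3 -m handwheel '[[0,0,0,0,0,0,-1],[0,0,0,0,0,0,-1],[0,0,0,0,0,0,-1],[0,0,0,0,0,0,-1],[0,0,0,0,0,0,-1]]' 50
```

```text
[234.2 202.1] plane [0.5169 0.0977] tri []
[292.9 236.2] plane [ 0.436  -0.0403] tri [(0.0914, [0.436, -0.04])]
[258.  239.1] plane [0.4293 0.0405] tri [(0.0908, [0.428, 0.04])]
t 14.3 tcp [0.4213 0.1435 0.0913] q [ 1.0e+00 -6.0e-04  1.2e-03 -1.0e-04] open 0.7 F [-0.7 -0.2 -0.3] grip 0.0
time: 14.92
eef_pos: [0.4212, 0.1441, 0.0915]
tcp_rot: [1.0, 0.0, 0.001, -0.0]
contact_force: [-1.5, 0.2, 5.4]
opening: 0.425
finger_force: 49.9
```

```bash
python3 -m handwheel '[[0,0,-0.12,0,0,0,-1],[0,0,-0.25,0,0,0,-1],[0,0,-0.35,0,0,0,-1],[0.05,0.1,-0.36,0,0,0,-1],[0.1,0.25,-0.36,0,0,0,-1],[0.13,0.4,-0.36,0,0,0,-1],[0.13,0.55,-0.36,0,0,0,-1]]' 50 
python3 -m handwheel '[[0.05,0.13,0,0,0,0,-1],[0.1,0.26,0,0,0,0,-1],[0.136,0.4,0,0,0,0,-1],[0.136,0.506,0,0,0,0,-1],[0.136,0.506,0.02,0,0,0,-1],[0.136,0.506,0.1,0,0,0,-1],[0.136,0.506,0.2,0,0,0,-1],[0.136,0.506,0.29,0,0,0,-1],[0.136,0.506,0.32,0,0,0,-1],[0.136,0.506,0.335,0,0,0,-1],[0.136,0.506,0.34,0,0,0,-1],[0.136,0.506,0.34,0,0,0,-1]]' 50
```

```text
time: 15.8
eef_pos: [0.472, -0.0779, 0.2335]
tcp_rot: [1.0, 0.0, -0.0, -0.0]
contact_force: [0.5, 0.1, -0.9]
opening: 0.421
finger_force: 50.9
time: 17.3
eef_pos: [0.5271, -0.279, 0.0995]
tcp_rot: [1.0, -0.0, 0.001, 0.001]
contact_force: [0.3, 0.1, -0.9]
opening: 0.425
finger_force: 51.0
```

```bash
python3 -m handwheel '[[0,0,0.002,0,0,0,-1],[0,0,0.004,0,0,0,-1],[0,0,0.005,0,0,0,-1],[0,0,0.005,0,0,0,-1]]'; python3 -m handwheel '[[0,0,0.001,0,0,0,-1],[0,0,0.001,0,0,0,-1],[0,0,0.001,0,0,0,0.3],[0,0,0.001,0,0,0,0.3],[0,0,0.001,0,0,0,0.3],[0,0,0.001,0,0,0,0.3],[0,0,-0.1,0,0,0,0.3],[0,0,-0.2,0,0,0,0.3],[0,0,-0.3,0,0,0,0.3],[0,0,-0.3,0,0,0,0.3]]'
python3 see.py
```

```text
time: 17.8
eef_pos: [0.5271, -0.279, 0.0976]
tcp_rot: [1.0, -0.0, 0.001, 0.0]
contact_force: [-1.3, 0.6, 5.5]
opening: 0.424
finger_force: 51.6
time: 19.05
eef_pos: [0.5283, -0.28, 0.2208]
tcp_rot: [1.0, -0.0, 0.004, 0.003]
contact_force: [0.1, 0.1, -1.0]
opening: 0.648
finger_force: 0.0
[234.2 202.1] plane [0.5169 0.0977] tri []
[292.9 236.2] plane [ 0.436  -0.0403] tri [(0.0914, [0.436, -0.04])]
[258.  239.1] plane [0.4293 0.0405] tri [(0.0916, [0.43, 0.041])]
t 19.15 tcp [ 0.5263 -0.2785  0.2159] q [ 1.e+00 -2.e-04  0.e+00  0.e+00] open 0.655 F [-0.1 -0.1 -0.6] grip 0.0
```

```bash
python3 -m handwheel '[[-0.024,-0.94,0,0,0,0,0.4],[-0.024,-0.94,0,0,0,0,0.4],[-0.024,-0.94,0,0,0,0,0.4],[-0.024,-0.94,0,0,0,0,0.4],[-0.024,-0.94,0,0,0,0,0.4],[-0.024,-0.94,0,0,0,0,0.4],[-0.024,-0.94,0,0,0,0,0.4],[-0.024,-0.94,0,0,0,0,0.4]]' 50; python3 see.py
```

```text
time: 20.15
eef_pos: [0.516, 0.0975, 0.2143]
tcp_rot: [1.0, 0.0, -0.002, 0.0]
contact_force: [-0.0, -0.4, -0.0]
opening: 0.698
finger_force: 0.0
[292.9 236.2] plane [ 0.436  -0.0403] tri [(0.0914, [0.436, -0.04])]
[258.  239.1] plane [0.4293 0.0405] tri [(0.0916, [0.43, 0.041])]
t 20.25 tcp [0.5166 0.0963 0.215 ] q [ 1.e+00 -9.e-04 -1.e-03  2.e-04] open 0.697 F [ 0.2 -0.2  0.4] grip 0.0
```

```bash
python3 -c "
from h import *
a=eyes.read_camera('top')[:,:,::-1];b=eyes.read_camera('side')[:,:,::-1]
o=np.zeros((600,800,3),np.uint8);o[:300,:400]=cv2.resize(b,(400,300));o[:300,400:]=cv2.resize(a,(400,300));o[300:,:400]=cv2.resize(a[140:250,350:497],(400,300));o[300:,400:]=cv2.resize(b[165:255,260:380],(400,300))
cv2.imwrite('pics/t2.png',o)"
```

```text
(no output)
```

View pics/t2.png

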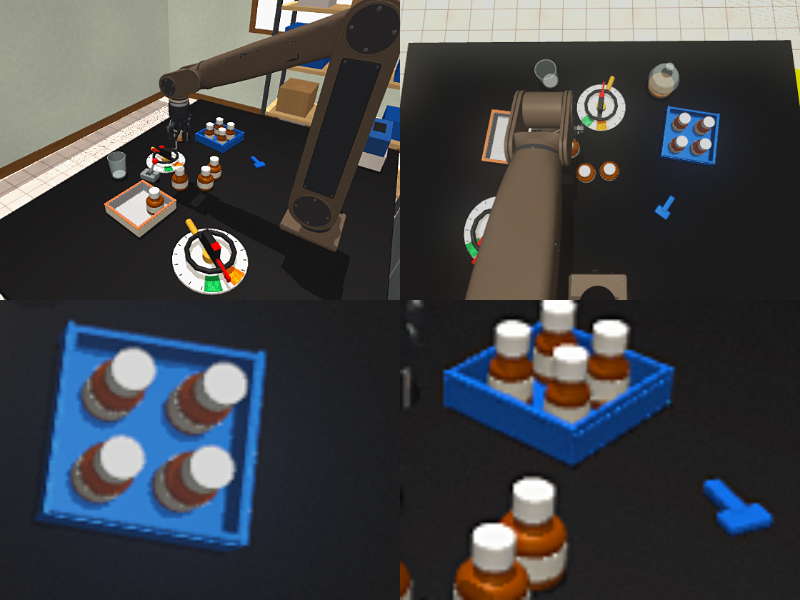

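The crate holds four upright narrow bottles in a 2×2 grid, with the clip untouched. The wide bottle under the gripper is still in its place. Descending.

```bash
python3 -m handwheel '[[0,0,0.1,0,0,0,0.4],[0,0,0.22,0,0,0,0.4],[0,0,0.29,0,0,0,0.4],[0,0,0.312,0,0,0,0.4],[0,0,0.312,0,0,0,0.4],[0,0,0.312,0,0,0,-1],[0,0,0.312,0,0,0,-1],[0,0,0.312,0,0,0,-1],[0,0,0.312,0,0,0,-1],[0,0,0.312,0,0,0,-1]]' 50
```

```text
time: 21.6
eef_pos: [0.5184, 0.0975, 0.0934]
tcp_rot: [1.0, -0.0, 0.002, 0.0]
contact_force: [-0.8, 0.6, 6.3]
opening: 0.423
finger_force: 50.4
```

```bash
python3 -m handwheel '[[0,0,-0.12,0,0,0,-1],[0,0,-0.25,0,0,0,-1],[0,0,-0.35,0,0,0,-1],[0.08,-0.12,-0.36,0,0,0,-1],[0.174,-0.26,-0.36,0,0,0,-1],[0.174,-0.381,-0.36,0,0,0,-1],[0.174,-0.381,-0.36,0,0,0,-1],[0.174,-0.381,-0.28,0,0,0,-1],[0.174,-0.381,-0.18,0,0,0,-1],[0.174,-0.381,-0.1,0,0,0,-1],[0.174,-0.381,-0.05,0,0,0,-1],[0.174,-0.381,-0.035,0,0,0,-1]]' 50 
python3 -m handwheel '[[0,0,0.005,0,0,0,-1],[0,0,0.01,0,0,0,-1],[0,0,0.013,0,0,0,-1],[0,0,0.013,0,0,0,-1],[0,0,0.013,0,0,0,-1]]' 50
```

```text
time: 23.1
eef_pos: [0.5856, 0.249, 0.1036]
tcp_rot: [1.0, -0.0, -0.001, 0.0]
contact_force: [0.3, 0.2, -3.1]
opening: 0.422
finger_force: 51.6
time: 23.72
eef_pos: [0.5867, 0.2498, 0.1004]
tcp_rot: [1.0, -0.0, 0.0, -0.0]
contact_force: [1.2, -0.8, -1.7]
opening: 0.422
finger_force: 51.6
```

```bash
python3 -m handwheel '[[0,0,0.002,0,0,0,-1],[0,0,0.003,0,0,0,-1],[0,0,0.004,0,0,0,-1],[0,0,0.004,0,0,0,-1]]'; python3 -m handwheel '[[0,0,0.001,0,0,0,-1],[0,0,0.001,0,0,0,-1],[0,0,0.001,0,0,0,0.3],[0,0,0.001,0,0,0,0.3],[0,0,0.001,0,0,0,0.3],[0,0,0.001,0,0,0,0.3],[0,0,-0.1,0,0,0,0.3],[0,0,-0.2,0,0,0,0.3],[0,0,-0.3,0,0,0,0.3],[0,0,-0.3,0,0,0,0.3]]'
python3 see.py
```

```text
time: 24.22
eef_pos: [0.587, 0.25, 0.0995]
tcp_rot: [1.0, -0.0, 0.0, -0.0]
contact_force: [-1.7, -0.5, 3.6]
opening: 0.423
finger_force: 52.1
time: 25.48
eef_pos: [0.5889, 0.2504, 0.2236]
tcp_rot: [1.0, -0.0, 0.004, -0.001]
contact_force: [0.1, -0.7, 0.1]
opening: 0.649
finger_force: 0.0
[292.9 236.2] plane [ 0.436  -0.0403] tri [(0.0914, [0.436, -0.04])]
[258.  239.1] plane [0.4293 0.0405] tri [(0.0916, [0.43, 0.041])]
t 25.57 tcp [0.5865 0.2498 0.2184] q [ 1.e+00 -1.e-04  1.e-04 -0.e+00] open 0.651 F [-0.2  0.2 -0. ] grip 0.0
```

```bash
python3 -m handwheel '[[-0.392,0.522,0,0,0,0,0.4],[-0.392,0.522,0,0,0,0,0.4],[-0.392,0.522,0,0,0,0,0.4],[-0.392,0.522,0,0,0,0,0.4],[-0.392,0.522,0,0,0,0,0.4],[-0.392,0.522,0,0,0,0,0.4],[-0.392,0.522,0.12,0,0,0,0.4],[-0.392,0.522,0.24,0,0,0,0.4],[-0.392,0.522,0.305,0,0,0,0.4],[-0.392,0.522,0.32,0,0,0,0.4],[-0.392,0.522,0.32,0,0,0,0.4]]' 50
python3 see.py
python3 -m handwheel '[[0,0,0,0,0,0,-1],[0,0,0,0,0,0,-1],[0,0,0,0,0,0,-1],[0,0,0,0,0,0,-1],[0,0,0,0,0,0,-1]]' 50
```

```text
time: 26.95
eef_pos: [0.4304, 0.0416, 0.0907]
tcp_rot: [1.0, 0.0, -0.0, -0.0]
contact_force: [-0.0, -0.5, -0.1]
opening: 0.699
finger_force: 0.0
[293.6 236.3] plane [ 0.4357 -0.0419] tri [(0.0899, [0.434, -0.043])]
t 27.05 tcp [0.4311 0.0413 0.0918] q [1.0e+00 2.0e-04 1.3e-03 1.0e-04] open 0.699 F [ 0.4  0.4 -0.6] grip 0.0
time: 27.68
eef_pos: [0.4307, 0.0411, 0.092]
tcp_rot: [1.0, -0.0, 0.001, -0.0]
contact_force: [-1.4, 2.0, 6.1]
opening: 0.429
finger_force: 50.0
```

```bash
python3 -m handwheel '[[0,0,-0.12,0,0,0,-1],[0,0,-0.25,0,0,0,-1],[0,0,-0.35,0,0,0,-1],[0.08,-0.13,-0.36,0,0,0,-1],[0.16,-0.26,-0.36,0,0,0,-1],[0.24,-0.39,-0.36,0,0,0,-1],[0.32,-0.52,-0.36,0,0,0,-1],[0.4,-0.65,-0.36,0,0,0,-1],[0.417,-0.725,-0.36,0,0,0,-1],[0.417,-0.725,-0.36,0,0,0,-1],[0.417,-0.725,-0.28,0,0,0,-1],[0.417,-0.725,-0.18,0,0,0,-1]]' 50 
python3 -m handwheel '[[0,0,0.08,0,0,0,-1],[0,0,0.12,0,0,0,-1],[0,0,0.14,0,0,0,-1],[0,0,0.15,0,0,0,-1],[0,0,0.156,0,0,0,-1],[0,0,0.16,0,0,0,-1],[0,0,0.16,0,0,0,-1]]' 50
```

```text
time: 29.18
eef_pos: [0.5966, 0.3301, 0.1621]
tcp_rot: [1.0, -0.0, 0.001, 0.0]
contact_force: [-0.8, 0.3, -5.2]
opening: 0.425
finger_force: 52.4
time: 30.05
eef_pos: [0.5969, 0.3312, 0.0992]
tcp_rot: [1.0, -0.0, 0.001, -0.0]
contact_force: [0.0, -0.6, -3.3]
opening: 0.425
finger_force: 52.2
```

```bash
python3 -m handwheel '[[0,0,0.002,0,0,0,-1],[0,0,0.003,0,0,0,-1],[0,0,0.004,0,0,0,-1],[0,0,0.004,0,0,0,-1]]'; python3 -m handwheel '[[0,0,0.001,0,0,0,-1],[0,0,0.001,0,0,0,-1],[0,0,0.001,0,0,0,0.3],[0,0,0.001,0,0,0,0.3],[0,0,0.001,0,0,0,0.3],[0,0,0.001,0,0,0,0.3],[0,0,-0.1,0,0,0,0.3],[0,0,-0.2,0,0,0,0.3],[0,0,-0.3,0,0,0,0.3],[0,0,-0.3,0,0,0,0.3]]'
python3 see.py
```

```text
time: 30.55
eef_pos: [0.5973, 0.3312, 0.0991]
tcp_rot: [1.0, -0.0, 0.001, -0.0]
contact_force: [-2.5, -1.7, 5.9]
opening: 0.419
finger_force: 53.0
time: 31.8
eef_pos: [0.5988, 0.3319, 0.2224]
tcp_rot: [1.0, -0.0, 0.004, -0.002]
contact_force: [-0.6, -0.6, 0.6]
opening: 0.65
finger_force: 0.0
[292.9 236.2] plane [ 0.436  -0.0403] tri [(0.0914, [0.436, -0.04])]
t 31.9 tcp [0.5965 0.331  0.2168] q [ 1.e+00 -1.e-04  1.e-04 -1.e-04] open 0.647 F [ 0.3 -0.1 -0.4] grip 0.0
```

```bash
python3 -m handwheel '[[-0.401,0.928,0,0,0,0,0.4],[-0.401,0.928,0,0,0,0,0.4],[-0.401,0.928,0,0,0,0,0.4],[-0.401,0.928,0,0,0,0,0.4],[-0.401,0.928,0,0,0,0,0.4],[-0.401,0.928,0,0,0,0,0.4],[-0.401,0.928,0,0,0,0,0.4],[-0.401,0.928,0,0,0,0,0.4]]' 50
python3 see.py
python3 -m handwheel '[[0,0,0.12,0,0,0,0.4],[0,0,0.24,0,0,0,0.4],[0,0,0.30,0,0,0,0.4],[0,0,0.317,0,0,0,0.4],[0,0,0.317,0,0,0,0.4],[0,0,0.317,0,0,0,-1],[0,0,0.317,0,0,0,-1],[0,0,0.317,0,0,0,-1],[0,0,0.317,0,0,0,-1],[0,0,0.317,0,0,0,-1]]' 50
```

```text
time: 32.9
eef_pos: [0.4345, -0.0412, 0.2149]
tcp_rot: [1.0, -0.002, -0.002, -0.001]
contact_force: [0.8, -0.2, 0.7]
opening: 0.699
finger_force: 0.0
t 33.0 tcp [ 0.4356 -0.0397  0.2156] q [ 1.0e+00 -5.0e-04 -1.1e-03 -7.0e-04] open 0.7 F [-0.1 -0.  -0.3] grip 0.0
time: 34.25
eef_pos: [0.4373, -0.0402, 0.0918]
tcp_rot: [1.0, -0.0, 0.002, 0.0]
contact_force: [-1.0, 2.4, 7.2]
opening: 0.421
finger_force: 50.1
```

```bash
python3 -m handwheel '[[0,0,-0.12,0,0,0,-1],[0,0,-0.25,0,0,0,-1],[0,0,-0.35,0,0,0,-1],[0.04,-0.13,-0.36,0,0,0,-1],[0.08,-0.27,-0.36,0,0,0,-1],[0.12,-0.42,-0.36,0,0,0,-1],[0.16,-0.57,-0.36,0,0,0,-1],[0.18,-0.72,-0.36,0,0,0,-1],[0.2,-0.87,-0.36,0,0,0,-1],[0.2,-0.953,-0.36,0,0,0,-1],[0.2,-0.953,-0.36,0,0,0,-1],[0.2,-0.953,-0.28,0,0,0,-1]]' 50 
python3 -m handwheel '[[0,0,0.1,0,0,0,-1],[0,0,0.18,0,0,0,-1],[0,0,0.23,0,0,0,-1],[0,0,0.25,0,0,0,-1],[0,0,0.256,0,0,0,-1],[0,0,0.26,0,0,0,-1],[0,0,0.26,0,0,0,-1]]' 50
```

```text
time: 35.75
eef_pos: [0.5178, 0.3413, 0.2045]
tcp_rot: [1.0, 0.0, 0.003, -0.001]
contact_force: [-0.8, -0.3, -3.0]
opening: 0.423
finger_force: 51.9
time: 36.62
eef_pos: [0.5168, 0.3413, 0.0992]
tcp_rot: [1.0, -0.0, 0.001, -0.0]
contact_force: [0.3, 0.0, -1.6]
opening: 0.428
finger_force: 51.8
```

```bash
python3 -m handwheel '[[0,0,0.002,0,0,0,-1],[0,0,0.003,0,0,0,-1],[0,0,0.003,0,0,0,-1]]'
```

```text
time: 37.0
eef_pos: [0.5167, 0.3413, 0.098]
tcp_rot: [1.0, -0.0, 0.001, -0.0]
contact_force: [-1.3, 0.2, 1.8]
opening: 0.421
finger_force: 52.1
```

```bash
python3 -m handwheel '[[0,0,0.001,0,0,0,-1],[0,0,0.001,0,0,0,0.3],[0,0,0.001,0,0,0,0.3],[0,0,0.001,0,0,0,0.3],[0,0,0.001,0,0,0,0.3],[0,0,-0.1,0,0,0,0.3],[0,0,-0.2,0,0,0,0.3],[0,0,-0.3,0,0,0,0.3],[0,0,-0.35,0,0,0,0.3],[0,0,-0.35,0,0,0,0.3]]'
python3 -m handwheel '[[0,0.8,0,0,0,0,0.3],[0,0.8,0,0,0,0,0.3],[0,0.8,0,0,0,0,0.3],[0,0.8,0,0,0,0,0.3],[0,0.8,0,0,0,0,0.3],[0,0.8,0,0,0,0,0.3]]'
python3 -m handwheel '[[0,0.7,0,0,0,0,0.3],[0,0.7,0,0,0,0,0.3],[0,0.7,0,0,0,0,0.3],[0,0.7,0,0,0,0,0.3],[0,0.7,0,0,0,0,0.3],[0,0.7,0,0,0,0,0.3]]'
python3 -c "
from h import *
a=eyes.read_camera('top')[:,:,::-1];b=eyes.read_camera('side')[:,:,::-1]
cv2.imwrite('pics/top2.png',a);cv2.imwrite('pics/side2.png',b)
o=np.zeros((600,800,3),np.uint8);o[:300,:400]=cv2.resize(b,(400,300));o[:300,400:]=cv2.resize(a[140:245,100:240],(400,300));o[300:,:400]=cv2.resize(b[230:335,130:270],(400,300));o[300:,400:]=cv2.resize(a[110:190,220:327],(400,300),interpolation=3)
cv2.imwrite('pics/t3.png',o)"
```

```text
time: 38.25
eef_pos: [0.5168, 0.3413, 0.2384]
tcp_rot: [1.0, -0.0, 0.001, -0.001]
contact_force: [0.2, 0.5, 0.1]
opening: 0.647
finger_force: 0.0
time: 39.0
eef_pos: [0.5149, 0.0179, 0.2343]
tcp_rot: [1.0, -0.003, -0.002, -0.0]
contact_force: [-0.8, 0.5, 0.7]
opening: 0.645
finger_force: 0.0
time: 39.75
eef_pos: [0.5156, -0.2596, 0.2347]
tcp_rot: [1.0, -0.001, -0.001, -0.001]
contact_force: [0.5, 0.5, -1.2]
opening: 0.647
finger_force: 0.0
```

View pics/t3.png

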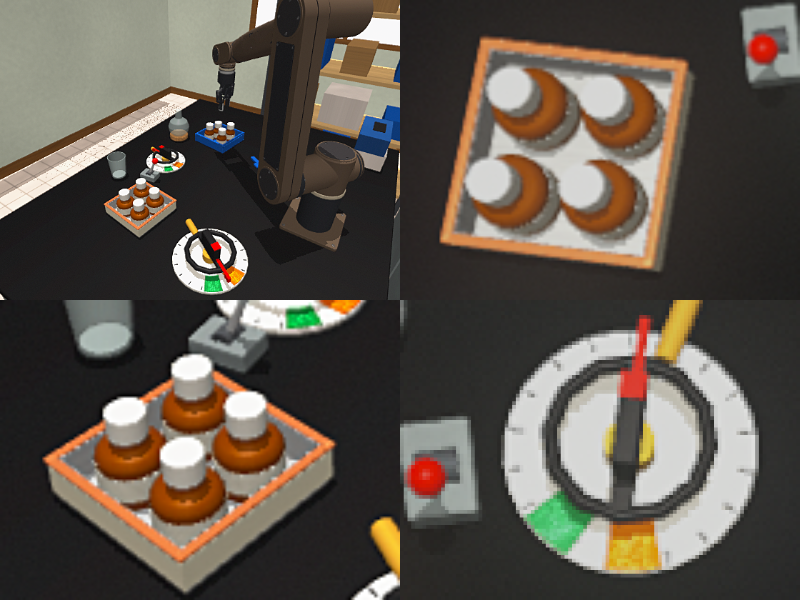

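The bath holds four upright wide bottles, and the valve and pump are unchanged. Measuring the grip bar.

Run:
```python
from h import *
I=cv2.imread("pics/top2.png");S=cv2.imread("pics/side2.png")
a=cv2.cvtColor(I,cv2.COLOR_BGR2HSV).astype(int);red=((a[:,:,0]<5)|(a[:,:,0]>175))&(a[:,:,1]>150)&(a[:,:,2]>100);red[:,:265]=0;red[:,300:]=0;red[140:]=0
v,u=np.nonzero(red)
for r in range(v.min(),v.max()+1): print(r,u[v==r].min(),u[v==r].max(),end="; ")
a=cv2.cvtColor(S,cv2.COLOR_BGR2HSV).astype(int);rs=((a[:,:,0]<5)|(a[:,:,0]>175))&(a[:,:,1]>150)&(a[:,:,2]>100)
print([b[0] for b in blobs(rs,10)])
# red bar end top: rows with wide red
w=[r for r in range(v.min(),v.max()+1) if (v==r).sum()>=6]; sel=np.isin(v,w); c=(u[sel].mean(),v[sel].mean()); print(c,w)
print(tri(c,(225.6,204.9)))
# bar dark edges
g=I.min(2)
gm=I.max(2)
for r in range(136,162,2): print(r,gm[r,272:292].tolist())
p0=plane("top",(220+(629-400)/3.74,110+118/3.75),.072);print("barcentre",p0)
d=plane("top",(220+235/3.74,110+70/3.75),.072)-plane("top",(220+223/3.74,110+166/3.75),.072);print("bar",np.linalg.norm(d),np.arctan2(d[1],d[0]))
c=plane("top",(281.1,150.3),.012);o=plane("top",(282,176.8),.012)-c;print("orange ang",np.arctan2(o[1],o[0]))
```

```text
114 284 285; 115 284 286; 116 284 286; 117 283 286; 118 284 285; 119 284 285; 120 284 285; 121 284 285; 122 284 285; 123 284 284; 124 283 284; 125 282 285; 126 282 285; 127 282 284; 128 279 284; 129 279 285; 130 280 285; 131 280 285; 132 279 285; 133 279 285; 134 279 285; 135 279 285; 136 284 284; [array([225.7, 204.9]), array([218., 210.]), array([216.5, 224.9]), array([301.7, 344.3]), array([313.3, 379. ])]
(np.float64(282.1276595744681), np.float64(132.06382978723406)) [129, 130, 131, 132, 133, 134, 135]
(array([ 0.69912463, -0.01498851,  0.07299081]), np.float64(0.0013333244779912866))
136 [216, 215, 215, 216, 217, 223, 148, 61, 67, 98, 106, 103, 142, 102, 208, 219, 216, 217, 201, 195]
138 [215, 215, 215, 215, 218, 196, 116, 65, 74, 77, 78, 80, 59, 83, 206, 218, 215, 215, 215, 216]
140 [215, 215, 215, 215, 220, 170, 88, 70, 77, 78, 80, 79, 50, 170, 214, 217, 215, 215, 215, 215]
142 [215, 214, 215, 217, 221, 154, 72, 76, 78, 79, 80, 74, 46, 178, 213, 216, 215, 215, 215, 215]
144 [215, 215, 216, 218, 219, 144, 69, 78, 78, 79, 81, 68, 49, 208, 220, 215, 217, 215, 215, 214]
146 [215,
[... 195 characters left out ...]
, 218, 187, 210, 153, 79, 80, 82, 82, 81, 75, 52, 178, 215, 221, 176, 205, 217, 215, 215]
152 [215, 217, 203, 147, 75, 70, 79, 80, 83, 82, 67, 63, 206, 217, 161, 128, 205, 218, 215, 215]
154 [215, 216, 219, 210, 133, 42, 46, 47, 50, 46, 46, 50, 94, 109, 158, 210, 218, 215, 215, 215]
156 [215, 215, 216, 222, 156, 55, 45, 49, 49, 48, 42, 136, 213, 222, 218, 215, 215, 215, 215, 215]
158 [215, 215, 216, 221, 165, 76, 56, 59, 56, 55, 48, 209, 220, 216, 215, 215, 215, 215, 214, 215]
160 [216, 216, 217, 204, 135, 79, 81, 84, 83, 83, 83, 206, 218, 215, 215, 215, 215, 216, 216, 219]
barcentre [ 0.67425119 -0.01303458  0.072     ]
bar 0.06719092989017454 -0.11863891858662
orange ang -3.108966730628785
```

```bash
python3 -m handwheel '[[0.39,-0.617,0,0,0,-0.05,0],[0.39,-0.617,0,0,0,-0.11,0],[0.39,-0.617,0,0,0,-0.17,0],[0.39,-0.617,0,0,0,-0.23,0],[0.39,-0.617,0,0,0,-0.29,0],[0.39,-0.617,0,0,0,-0.35,0],[0.39,-0.617,0,0,0,-0.40,0],[0.39,-0.617,0,0,0,-0.46,0],[0.39,-0.617,0,0,0,-0.52,0],[0.39,-0.617,0,0,0,-0.57,0],[0.39,-0.617,0,0,0,-0.62,0],[0.39,-0.617,0,0,0,-0.65,0]]' 60
python3 -m handwheel '[[0,0,0.05,0,0,-0.05,-0.06],[0,0,0.1,0,0,-0.1,-0.06],[0,0,0.1,0,0,-0.15,-0.06],[0,0,0.1,0,0,-0.2,-0.06],[0,0,0.1,0,0,-0.26,-0.06],[0,0,0.1,0,0,-0.31,-0.06],[0,0,0.1,0,0,-0.31,-0.06],[0,0,0.1,0,0,-0.31,-0.06]]' 60
python3 -c "
from plant import monitor
from scipy.spatial.transform import Rotation as R
import numpy as np
s=monitor.get_state();m=R.from_quat(s['tcp_rot']).as_matrix();print(s['eef_pos'].round(4),'yaw_x',np.arctan2(m[1,0],m[0,0]),s['qpos'].round(3),s['opening'])"
```

```text
time: 41.35
eef_pos: [0.6712, -0.0096, 0.2362]
tcp_rot: [0.52, 0.854, -0.0, -0.001]
contact_force: [0.9, -0.4, 0.1]
opening: 0.5
finger_force: 0.0
time: 42.35
eef_pos: [0.6717, -0.0109, 0.1966]
tcp_rot: [0.063, 0.998, 0.0, -0.0]
contact_force: [0.3, -0.3, -0.9]
opening: 0.473
finger_force: 0.0
[ 0.6717 -0.0109  0.1966] yaw_x 3.0148919838593984 [-0.167  0.324  1.63   0.     1.188 -1.611] 0.4728601152146049
```

```bash
python3 -m handwheel '[[0,0,0.1,0,0,0,-0.06],[0,0,0.2,0,0,0,-0.06],[0,0,0.27,0,0,0,-0.06],[0,0,0.31,0,0,0,-0.06],[0,0,0.331,0,0,0,-0.06],[0,0,0.331,0,0,0,-0.06]]' 60
python3 -m handwheel '[[0,0,0,0,0,0,-1],[0,0,0,0,0,0,-1],[0,0,0,0,0,0,-1],[0,0,0,0,0,0,-1],[0,0,0,0,0,0,-1]]' 60
```

```text
time: 43.1
eef_pos: [0.6723, -0.0122, 0.0648]
tcp_rot: [0.063, 0.998, -0.0, 0.0]
contact_force: [0.8, 0.0, 0.0]
opening: 0.472
finger_force: 0.0
time: 43.72
eef_pos: [0.6733, -0.0111, 0.0664]
tcp_rot: [0.063, 0.998, 0.001, 0.002]
contact_force: [0.4, 4.7, 3.3]
opening: 0.199
finger_force: 60.9
```

```bash
python3 -m handwheel '[[0,0,0,0,0,0.03,-1],[0,0,0,0,0,0.07,-1],[0,0,0,0,0,0.11,-1],[0,0,0,0,0,0.15,-1],[0,0,0,0,0,0.19,-1],[0,0,0,0,0,0.23,-1],[0,0,0,0,0,0.27,-1],[0,0,0,0,0,0.31,-1],[0,0,0,0,0,0.35,-1],[0,0,0,0,0,0.39,-1],[0,0,0,0,0,0.43,-1],[0,0,0,0,0,0.45,-1]]' 60
```

```text
time: 45.22
eef_pos: [0.6757, -0.0088, 0.0664]
tcp_rot: [0.697, 0.717, 0.005, 0.002]
contact_force: [10.9, 12.2, -3.1]
opening: 0.199
finger_force: 60.2
```

```bash
python3 -m handwheel '[[0.006,0.008,0,0,0,0.03,-1],[0.006,0.008,0,0,0,0.07,-1],[0.006,0.008,0,0,0,0.11,-1],[0.006,0.008,0,0,0,0.15,-1],[0.006,0.008,0,0,0,0.19,-1],[0.006,0.008,0,0,0,0.23,-1],[0.006,0.008,0,0,0,0.27,-1],[0.006,0.008,0,0,0,0.31,-1],[0.006,0.008,0,0,0,0.35,-1],[0.006,0.008,0,0,0,0.39,-1],[0.006,0.008,0,0,0,0.43,-1],[0.006,0.008,0,0,0,0.47,-1]]' 60
python3 -m handwheel '[[0,0,0,0,0,0.03,-1],[0,0,0,0,0,0.03,-1],[0,0,0,0,0,0.03,-1]]' 60
```

```text
time: 46.72
eef_pos: [0.6786, -0.0109, 0.0664]
tcp_rot: [0.998, 0.061, 0.005, 0.002]
contact_force: [9.0, -1.5, -2.6]
opening: 0.2
finger_force: 60.2
time: 47.1
eef_pos: [0.6786, -0.0112, 0.0665]
tcp_rot: [1.0, 0.015, 0.005, 0.001]
contact_force: [8.7, -2.5, -3.0]
opening: 0.194
finger_force: 60.2
```

```bash
python3 -m handwheel '[[0,0,0,0,0,0,-0.1],[0,0,0,0,0,0,-0.1],[0,0,0,0,0,0,-0.1],[0,0,-0.1,0,0,0,-0.1],[0,0,-0.25,0,0,0,-0.1],[0,0,-0.4,0,0,0,-0.1],[0,0,-0.4,0,0,0,-0.1],[-0.2,0.15,-0.4,0,0,-0.01,-0.1],[-0.3,0.3,-0.4,0,0,-0.01,-0.1],[-0.3,0.45,-0.4,0,0,-0.01,-0.1],[-0.3,0.6,-0.4,0,0,-0.01,-0.1],[-0.3,0.7,-0.4,0,0,-0.01,-0.1]]' 60
python3 -m handwheel '[[0,0.1,0,0,0,0,-1],[0,0.1,0,0,0,0,-1],[0,0.1,0,0,0,0,-1],[0,0.1,0,0,0,0,-1]]'
cat > look.py <<'E'
from h import *
import sys
a=eyes.read_camera('top')[:,:,::-1];b=eyes.read_camera('side')[:,:,::-1]
o=np.zeros((600,800,3),np.uint8);o[:300,:400]=cv2.resize(b,(400,300));o[:300,400:]=cv2.resize(a,(400,300));o[300:,:400]=cv2.resize(b[185:275,160:280],(400,300),interpolation=3);o[300:,400:]=cv2.resize(a[105:195,210:330],(400,300),interpolation=3)
cv2.imwrite(sys.argv[1],o)
E
python3 look.py pics/t4.png
```

```text
time: 48.6
eef_pos: [0.563, -0.284, 0.2234]
tcp_rot: [1.0, 0.031, -0.001, -0.001]
contact_force: [1.0, -0.5, 0.1]
opening: 0.451
finger_force: 0.0
time: 49.1
eef_pos: [0.5667, -0.321, 0.224]
tcp_rot: [0.999, 0.032, -0.0, -0.0]
contact_force: [0.3, 0.0, 0.9]
opening: 0.0
finger_force: 0.0
```

View pics/t4.png

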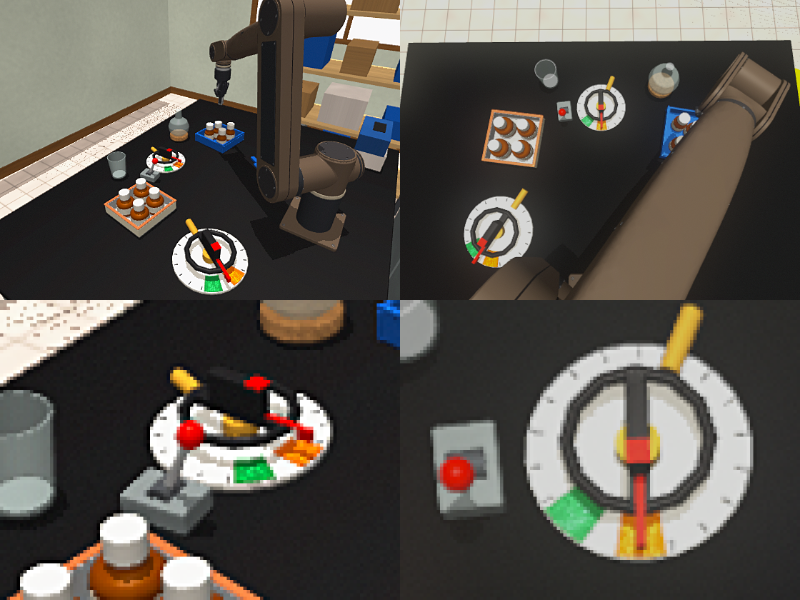

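The pointer is on orange (crop px 640,540), and the pump is still off. Now approaching the lever from its near side.

```bash
python3 -m handwheel '[[0.026,-0.54,0,0,0,0,-1],[0.026,-0.54,0,0,0,0,-1],[0.026,-0.54,0,0,0,0,-1],[0.026,-0.54,0,0,0,0,-1],[0.026,-0.54,0,0,0,0,-1]]'
python3 -m handwheel '[[0.026,-0.54,0,0,0,-0.011,-1],[0.026,-0.54,0,0,0,-0.011,-1],[0.026,-0.54,0,0,0,-0.011,-1],[0.026,-0.54,0,0,0,-0.011,-1],[0.026,-0.54,0,0,0,-0.011,-1],[0.026,-0.54,0,0,0,-0.011,-1],[0.026,-0.54,0,0,0,-0.011,-1]]'; python3 see.py
```

```text
time: 49.82
eef_pos: [0.5634, -0.1035, 0.2249]
tcp_rot: [0.999, 0.034, 0.0, 0.0]
contact_force: [-0.1, -1.0, -0.1]
opening: -0.0
finger_force: 0.0
time: 50.7
eef_pos: [0.5607, 0.1084, 0.2245]
tcp_rot: [0.999, 0.048, 0.0, 0.0]
contact_force: [-0.2, -0.3, -0.2]
opening: 0.003
finger_force: 0.0
t 50.8 tcp [0.5607 0.1086 0.2246] q [9.989e-01 4.760e-02 0.000e+00 1.000e-04] open -0.002 F [ 0.3 -0.4  0.3] grip 0.0
```

```bash
python3 -m handwheel '[[0,-0.007,0.1,0,0,0,-1],[0,-0.007,0.2,0,0,0,-1],[0,-0.007,0.28,0,0,0,-1],[0,-0.007,0.314,0,0,0,-1],[0,-0.007,0.314,0,0,0,-1],[0.04,-0.007,0.314,0,0,0,-1],[0.07,-0.007,0.314,0,0,0,-1],[0.1,-0.007,0.314,0,0,0,-1],[0.12,-0.007,0.314,0,0,0,-1],[0.14,-0.007,0.314,0,0,0,-1],[0.16,-0.007,0.314,0,0,0,-1],[0.18,-0.007,0.314,0,0,0,-1]]'
```

```text
time: 52.3
eef_pos: [0.6323, 0.1198, 0.0988]
tcp_rot: [0.999, 0.049, -0.0, -0.0]
contact_force: [-0.0, -0.2, -0.1]
opening: -0.002
finger_force: 0.5
```

```bash
python3 -m handwheel '[[0.02,0,0,0,0,0,-1],[0.04,0,0,0,0,0,-1],[0.06,0,0,0,0,0,-1],[0.08,0,0,0,0,0,-1],[0.1,0,0,0,0,0,-1],[0.11,0,0,0,0,0,-1],[0.12,0,0,0,0,0,-1],[0.12,0,0,0,0,0,-1]]'; python3 look.py pics/t5.png
```

```text
time: 53.3
eef_pos: [0.6737, 0.1238, 0.0984]
tcp_rot: [0.999, 0.049, -0.01, 0.001]
contact_force: [-19.3, -2.6, 10.5]
opening: -0.009
finger_force: 9.9
```

View pics/t5.png

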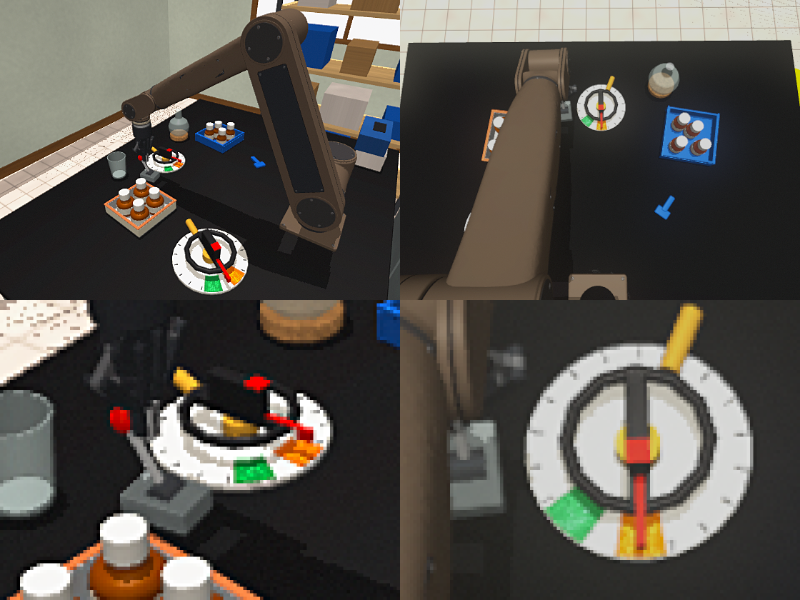

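```bash
python3 -m handwheel '[[0.006,0,0,0,0,0,-1],[0.006,0,0,0,0,0,-1],[0.006,0,0,0,0,0,-1]]'; python3 -m handwheel '[[-0.03,0,0,0,0,0,-1],[-0.08,0,0,0,0,0,-1],[-0.15,0,0,0,0,0,-1],[-0.25,0,0,0,0,0,-1],[-0.25,0,-0.1,0,0,0,-1],[-0.25,0,-0.2,0,0,0,-1],[-0.25,0.1,-0.3,0,0,0,-1],[-0.25,0.25,-0.3,0,0,0,-1],[-0.25,0.4,-0.3,0,0,0,-1],[-0.25,0.55,-0.3,0,0,0,-1],[-0.25,0.7,-0.3,0,0,0,-1],[-0.25,0.85,-0.3,0,0,0,-1]]'
python3 -m handwheel '[[0,0.2,0,0,0,0,-1],[0,0.2,0,0,0,0,-1],[0,0.2,0,0,0,0,-1],[0,0.2,0,0,0,0,-1],[0,0.2,0,0,0,0,-1]]'; python3 look.py pics/t6.png
```

```text
time: 53.78
eef_pos: [0.674, 0.1238, 0.0984]
tcp_rot: [0.999, 0.049, -0.013, 0.001]
contact_force: [-25.9, -3.8, 15.3]
opening: -0.003
finger_force: 13.1
time: 55.28
eef_pos: [0.6162, -0.226, 0.2198]
tcp_rot: [0.999, 0.048, 0.001, 0.001]
contact_force: [0.3, 0.7, -0.5]
opening: -0.002
finger_force: 0.0
time: 55.9
eef_pos: [0.6235, -0.3013, 0.2191]
tcp_rot: [0.999, 0.05, 0.0, -0.0]
contact_force: [0.1, -0.3, -0.0]
opening: -0.003
finger_force: 0.0
```

View pics/t6.png

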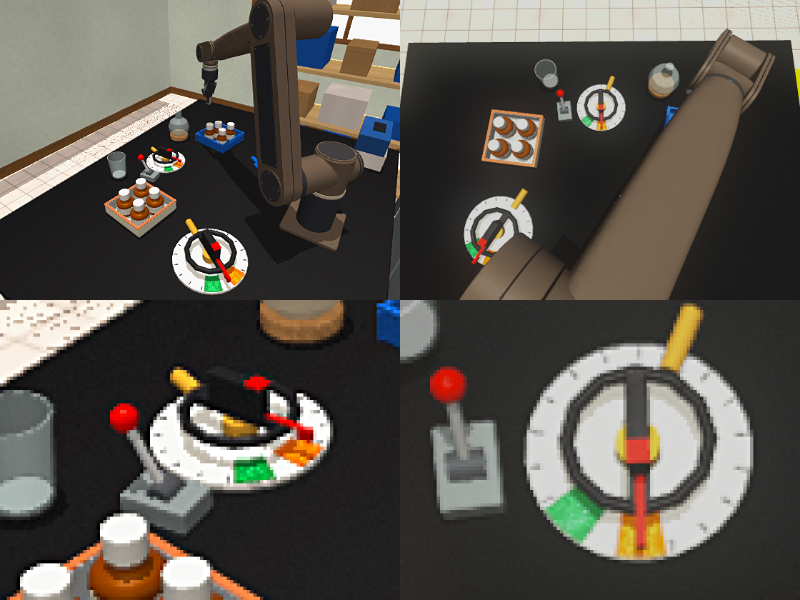

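The ball now stands on the far side, at crop px (448,385), and stopped there against a firm force. The pointer is on orange, all bottles are upright and the robot is clear. Handing in.

```bash
python3 -c "
from h import *
print(tri((224.4,130.5),(197.2,220.1)))
from plant import ctrl
print(ctrl.sign_off())"
```

```text
(array([0.69529432, 0.12557381, 0.09301648]), np.float64(0.0004861399208536566))
the job is handed in; nothing more can be done
None
```

The batch is wide: the three wide bench bottles stand in the bath, the three narrow ones in the crate, the valve pointer is on orange, and the pump was switched on after that; I have handed the job in (about 56 s on the robot's clock, no result returned).

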